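# Tip the practice pitcher to the marked pour angle and hold it

## Task

Take the wooden-handled steel rod out of its block and put its end down through the eyelet on top of the rocking pitcher stand. Using the rod in the eyelet as the lever, rock the pitcher over until the gauge's swinging pointer comes to rest on the index mark of the dial, and finish there still gripping the rod and holding it steady: the cradle falls back if let go. Touch the stand and its cradle with nothing but the rod, and leave the loose milk pitcher beside it, the tablet jar and the timer standing where they are.

Things in the scene. Friction and masses are not known exactly. Their poses are not given: they have to be found in the camera images.
- rod_handle (a point): Centre of the round dark wooden handle (22 mm diameter, 64 mm long) of the loose steel rod, which weighs about 0.11 kg. The rod stands upright in its block, z along it upwards. The handle's top is 32 mm above this point. Below the handle is a brass collar (18 mm diameter), then 98 mm of bare 10 mm steel rod.
- rod: Lower, rounded end of the rod, 134 mm below the handle centre on the rod's axis; z points up along the rod to the handle. At the start it stands 10 mm above the worktop, in the hole of the block.
- rod_block: Fixed wooden block, 62 x 62 x 46 mm high, origin at the centre of its underside; a 13 mm wide, 36 mm deep upright hole in the middle of its top holds the rod loosely.
- eyelet (a point): Centre of the eyelet: a steel ring lying flat, of 7 mm thick round wire, 18 mm clear hole (32 mm outside), fixed to the cradle on a stem that comes up on its +y side 32 mm from the hole's centre. z is the axis of the hole (upward), leaning with the cradle by the rocker angle. It is 100 mm above the cradle's axle and about 182 mm above the worktop at the start; it is higher than all else on the stand. There is free room for some 40 mm of rod under the ring.
- pivot (a point): Centre of the cradle's axle on the fixed stand, 85 mm above the worktop; x is along the axle (to the dial is -x), z up. The stand's wooden foot is 130 x 124 mm, at varying place and yaw; the dial (120 mm diameter, white, with black ticks) faces the stand's -x side, roughly towards the robot. The eyelet lies 50 mm to -x of this point's y-z plane.
- rocker (a joint): Tilt of the cradle (with pitcher, dial and eyelet) about the stand's x axis, rad. It rests leaning back on its stop at -0.25; positive is tipped over towards the stand's -y side (to the right seen from the robot); other stop at 0.5. A spring always pulls it back to the rest: 1 to 2 N sideways at the eyelet, towards the stand's -y, tips it.
- pointer (a joint): Angle of the swinging pointer on the dial, rad, about the same axle. The pointer hangs plumb by its own weight, so at rest it equals minus the rocker angle; it swings for about 1 to 2 s after a movement.
- mark (a joint): Angle of the index mark on the dial, rad, in the same sense as the pointer's: pointer = mark means that the pointer is on the mark. Clamped to the dial, differs from run to run (-0.40 to -0.05), does not move otherwise.
- pointer_tip (a point): Tip of the dark pointer, 48 mm below the axle at the dial's front.
- mark_point (a point): Inner edge, in the middle, of the index mark: a dark clip, 8 mm wide, on the lower rim of the dial, 48 mm from the axle. The pointer tip coincides with this point when it is exactly on the mark.
- stand: The fixed pitcher stand, origin under the middle of its wooden foot, same axes as the pivot; it carries the cradle with a small milk pitcher, the dial with pointer and mark, and the eyelet.
- pitcher_1: Bystander: loose steel milk pitcher standing between rod block and stand, 122 x 86 x 111 mm high, origin under its centre.
- tablet_jar: Bystander: jar of tablets, 65 mm wide, 84 mm high, origin under its centre.
- timer: Bystander: kitchen timer, 62 x 68 x 21 mm, origin under its centre.
Not all that is in view belongs to the job. There is more than one size of the rod; the job needs the middle-sized.

How it is judged:
On the way:
1. the gripped rod's end is through the eyelet, at least 12 mm past its middle (z of eyelet in the frame of rod between 0.012 and 0.11 m and x of eyelet in the frame of rod between -0.008 and 0.008 m and y of eyelet in the frame of rod between -0.008 and 0.008 m and contact force between the fingers and rod above 2 N), for 0.2 s.
At the end, for the whole second after the job is handed in: Through the last second the pointer tip rests within 4 mm of the mark's middle, pointer (0.15 rad/s) and cradle (0.05 rad/s) still; the rod's end is 8 mm or more through the eyelet and presses on it, its tip over 60 mm above the worktop, gripped by the fingers (distance between pointer_tip and mark_point below 0.004 m and velocity of joint pointer between -0.15 and 0.15 rad/s and velocity of joint rocker between -0.05 and 0.05 rad/s and z of eyelet in the frame of rod between 0.008 and 0.11 m and x of eyelet in the frame of rod between -0.008 and 0.008 m and y of eyelet in the frame of rod between -0.008 and 0.008 m and contact force between the fingers and rod above 2 N and contact force between rod and stand above 0.2 N and height (world z) of rod above 0.06 m); the arm keeps its last pose, push and grip.
It fails at once if the robot itself touches the stand, its cradle, dial or pitcher (contact force between any of the fingers, the arm and stand above 1 N).
It fails at once if a bystander is shifted by more than 20 mm or knocked over (distance of any of pitcher_1, tablet_jar, timer from where it was at the start of the episode above 0.02 m or angle between any of pitcher_1, tablet_jar's own z axis and vertical above 0.3 rad).
It also fails if it takes over 58 s, if anything falls off the work surface, if the arm or the gripper's body presses on something with over 40 N, if the wrist force passes 120 N, or if a joint passes its speed limit or range.

## Robot

A 6-joint arm with a two-finger parallel gripper is mounted at the origin on a cart in front of the work surface, level with it; the furniture and walls round the work are solid. World frame = base frame: x ahead of the robot, y to its left, z up, the work surface at z = 0. Lengths are in m, angles in rad, forces in N, time in s.
With the tool pointing down it reaches from about 0.35 to 0.925 m from the base axis. Payload 6.4 kg.
Tool frame: the origin (TCP) lies midway between the tips of the shut fingers; the grasp point (between the pads) lies robot.grip_depth behind it (robot.grip_depth is the distance from the TCP to the grasp point, in m); z points along the fingers, y is the line along which they close (so a half turn about z gives the same grasp; the last joint's range is limited). The gripper opens to 85 mm and grips with 20 to 120 N. Pads are 22 mm wide; open, the fingers measure 114 mm over their backs; the gripper's body (76 mm by 85 mm) begins 54 mm behind the grasp point. The pads swing forward as they close: fully open they stand 13 mm farther back than shut.
Start: joints at [1.14, 0.245, 1.558, -0, 1.339, -0.174], TCP at [0.165, 0.629, 0.231] pointing down, gripper open.
Joint ranges: [-3.13, 3.13], [-1.02, 2.26], [0.13, 2.54], [-0.95, 4.09], [0.21, 2.88], [-2.74, 2.74]. Speed limits (rad/s): [2.57, 2.57, 3.14, 3.14, 3.14, 3.14].

## Interface

Orientations are given as a 3x3 rotation matrix whose columns are the frame's x, y, z axes.
In Python, from cell import monitor, imaging, robot gives the robot as it stands.
- The arm moves only by the shell command python3 -m jog 'ROWS' [FORCE]. ROWS is a JSON object of lists of equal length, an entry for each row: "slide": the shift along the world's x, y, z in m, a list of three; "turn": the turn about the world's z in rad; "gripper": the closure in counts, from 0 (fully open) to 255 (shut). A call has 1 to 20 rows; each row is the pose to reach, as a shift and turn from the pose commanded when the call began; what a row does not reach only later rows make up. A row lasts 1/8 s, in which the tool goes at most 62.5 mm and 10.7 degrees, less where a joint would pass 70% of its speed; a pose out of reach is approached as far as the arm can. A call with a gripper value outside its range is refused whole. The fingers move at their own pace and stop on an object; FORCE is the grip in N (left out, the last holds). Time passes only in rows, so rows that repeat a pose let the fingers close. It gives the time, the measured TCP pose, the force, the opening and the grip force at its end, in the units of the state.
- monitor.read_state(): the state, without advancing time (a new reading comes with each control period).
- imaging.camera(name): name is "scene" or "top" or "wrist"; returns a dict with "img" (400x640x3 uint8, red, green, blue), "range_z" (400x640 float32, m along the optical axis (not along the pixel's ray), 0 where there is no reading), "camera_matrix" (3x3 intrinsics, pixels), "distortion" ([k1, k2, p1, p2, k3] as OpenCV has them; the pictures are not rectified), "xyz" and "orientation" of the camera in the world; the wrist camera has in their place "mount" (4x4, takes a point from camera to tool coordinates, whose origin is the TCP and whose axes are the flange's). Camera axes: x right, y up, looking along -z (the intrinsics and any distortion apply to the point x, -y, -z); pixel columns grow to the right and rows downward; lengths in m; the calibration is good to about 2 mm. A picture is of the moment at which its call begins: read the wrist's pose just before it.
- robot.finish_job(): hands the job in; it is judged then, once.
The state is a dict: "clock": time; "joint_positions": joint angles; "dq": joint speeds; "joint_torque": joint torques, N m; "tool_pos": TCP position; "orientation": TCP orientation; "force": force on the tool from outside, world axes, zero at the start; "wrist_torque": the same for the moment, N m; "opening": finger opening in m; "finger_force": force on a finger pad.
Only numpy, scipy, OpenCV 4.12 (cv2) and the standard library are available. Lean on these libraries where they do the work, as an engineer would, in place of code of your own. Each camera call takes 0.05 s, during which the arm holds its last target. There are 200 camera calls.

## Working session

There is one attempt and no reset: what is moved stays moved. The work goes in short steps, Python scripts to look and compute and a shell command to move; the robot and the scene stay as the last step left them, time stands still between calls to the robot, and variables do not carry over. Pictures are saved under pics/ and viewed, at most 10 in all, crops included, and the job is handed in when it is done.

```bash
mkdir -p pics
cat > h.py <<'E'
import numpy as np, cv2
from cell import monitor, imaging, robot
def grab(name):
    s=monitor.read_state(); c=imaging.camera(name); c['s']=s
    if name=='wrist':
        T=np.eye(4);T[:3,:3]=np.array(s['orientation']);T[:3,3]=s['tool_pos']
        M=T@np.array(c['mount']); c['R']=M[:3,:3]; c['t']=M[:3,3]
    else: c['R']=np.array(c['orientation']); c['t']=np.array(c['xyz'])
    return c
def ray(c,u,v):
    p=cv2.undistortPoints(np.array([[[u,v]]],float),np.array(c['camera_matrix']),np.array(c['distortion']))[0,0]
    return c['R']@np.array([p[0],-p[1],-1.])
def at_depth(c,u,v):
    return c['t']+ray(c,u,v)*float(c['range_z'][int(v),int(u)])
def at_z(c,u,v,z):
    d=ray(c,u,v); return c['t']+d*(z-c['t'][2])/d[2]
def tri(c1,p1,c2,p2):
    d1=ray(c1,*p1);d2=ray(c2,*p2)
    k=np.linalg.lstsq(np.c_[d1,-d2],c2['t']-c1['t'],rcond=None)[0]
    a=c1['t']+k[0]*d1;b=c2['t']+k[1]*d2
    return (a+b)/2,np.linalg.norm(a-b)
def cloud(c):
    h,w=c['range_z'].shape
    uv=np.stack(np.meshgrid(np.arange(w),np.arange(h)),-1).reshape(-1,1,2).astype(float)
    p=cv2.undistortPoints(uv,np.array(c['camera_matrix']),np.array(c['distortion']))[:,0]
    z=c['range_z'].reshape(-1,1)
    P=np.c_[p[:,0],-p[:,1],-np.ones(len(p))]*z@c['R'].T+c['t']
    P[z[:,0]==0]=np.nan
    return P.reshape(h,w,3)
def save(c,f,box=None,k=1):
    im=c['img'][:,:,::-1]
    if box: im=im[box[1]:box[3],box[0]:box[2]]
    cv2.imwrite('pics/'+f,cv2.resize(im,None,fx=k,fy=k,interpolation=cv2.INTER_CUBIC))
E
python3 - <<'E'
from h import *
import pickle
for n in('scene','top'):
    c=grab(n); save(c,n+'.png'); pickle.dump(c,open(n+'.pkl','wb')); print(n,c['t'],c['R'].round(2).tolist(),c['camera_matrix'])
print(robot.grip_depth, monitor.read_state())
E
```

```text
scene [ 0.03835283 -0.5975381   0.71540889] [[0.73, 0.42, -0.55], [-0.69, 0.42, -0.59], [-0.02, 0.8, 0.59]] [[376.57823505   0.         319.97599733]
 [  0.         376.57823505 202.45703155]
 [  0.           0.           1.        ]]
top [ 0.36807436 -0.01541467  1.16239637] [[-0.0, 0.99, -0.17], [-1.0, -0.01, -0.01], [-0.01, 0.17, 0.99]] [[420.34016072   0.         320.32930876]
 [  0.         420.34016072 202.19043239]
 [  0.           0.           1.        ]]
0.0187 {'clock': 0.1, 'joint_positions': array([ 1.13988181e+00,  2.45754677e-01,  1.55889391e+00, -2.37424984e-06,
        1.33870503e+00, -1.74114522e-01]), 'dq': array([ 7.64893100e-04, -3.34041324e-03, -2.73867064e-03, -1.35501215e-03,
        9.87091901e-05,  7.72778762e-04]), 'joint_torque': array([ 4.02312908e-04, -4.30664384e+01, -3.27129686e+01, -1.81598939e-04,
        2.76398649e-03,  4.97146857e-06]), 'tool_pos': array([0.16488213, 0.62822003, 0.23028287]), 'orientation': array([[-9.67207715e-01,  2.53985625e-01, -7.33459335e-04],
       [ 2.53986504e-01,  9.67206438e-01, -1.60095061e-03],
       [ 3.02788149e-04, -1.73474055e-03, -9.99998449e-01]]), 'force': array([-0.39729002, -0.23187377, -0.01604275]), 'wrist_torque': array([-0.00785975, -0.01638118,  0.01154848]), 'finger_force': 0.0, 'opening': 0.08562542886326636}
```

View pics/scene.png

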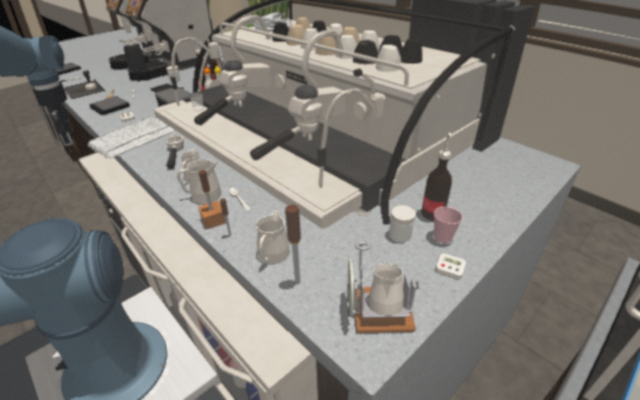

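View pics/top.png

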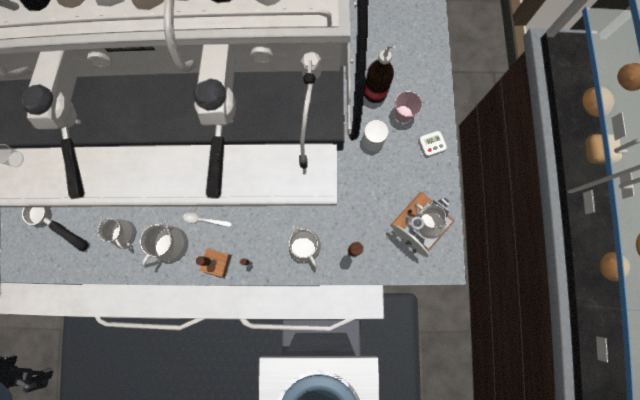

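The scene view shows the middle rod in its block at (207,190), with the small rod at (225,205) and the large one at (293,225) as decoys. The stand is at (385,300), with the eyelet near (362,246). In the top view the handle is at (203,261), the block at (215,263) and the stand at (425,222). I'll zoom in on these.

Run:
```python
from h import *
import pickle
S=pickle.load(open('scene.pkl','rb'));T=pickle.load(open('top.pkl','rb'))
def cr(c,x,y,w,h): return cv2.resize(c['img'][y:y+h,x:x+w,::-1],(400,300),interpolation=cv2.INTER_CUBIC)
a=cr(S,180,160,80,60);b=cr(S,330,230,100,75);d=cr(T,180,235,80,60);e=cr(T,380,180,80,60)
cv2.imwrite('pics/m.png',np.vstack([np.hstack([a,b]),np.hstack([d,e])]))
for n,c in(('scene',S),('top',T)):
    hsv=cv2.cvtColor(c['img'],cv2.COLOR_RGB2HSV); P=cloud(c)
    Q=P.reshape(-1,3); 
    # high points on the tall objects near work: connected comps with height>0.10 in free zone
    m=((P[...,2]>0.06)&(P[...,2]<0.3)&(P[...,0]>0.2)&(P[...,0]<0.62)).astype(np.uint8)
    k,l,st,ce=cv2.connectedComponentsWithStats(m)
    for i in range(1,k):
        if st[i,4]>15:
            q=P[l==i]; print(n,ce[i].round(),st[i,4],q.min(0).round(3),q.max(0).round(3),np.median(q,0).round(3))
```

```text
scene [27. 21.] 448 [0.483 3.897 0.061] [0.62 4.1  0.3 ] [0.547 3.955 0.183]
scene [86. 74.] 60 [0.493 1.875 0.061] [0.534 1.912 0.115] [0.511 1.891 0.094]
scene [259. 178.] 7174 [ 0.386 -0.105  0.06 ] [0.62  0.998 0.257] [0.558 0.178 0.121]
scene [319. 164.] 149 [0.612 0.019 0.137] [0.62  0.038 0.259] [0.617 0.028 0.218]
scene [198. 172.] 1096 [0.387 0.261 0.06 ] [0.519 0.583 0.179] [0.453 0.405 0.094]
scene [224. 208.] 122 [0.393 0.169 0.06 ] [0.408 0.192 0.131] [0.399 0.177 0.105]
scene [356. 277.] 611 [ 0.411 -0.282  0.061] [ 0.505 -0.195  0.191] [ 0.462 -0.246  0.103]
scene [390. 288.] 1694 [ 0.463 -0.346  0.06 ] [ 0.564 -0.253  0.145] [ 0.497 -0.312  0.097]
scene [615. 365.] 838 [ 0.582 -0.709  0.06 ] [ 0.593 -0.694  0.25 ] [ 0.585 -0.701  0.161]
scene [633. 383.] 454 [ 0.49  -0.735  0.189] [ 0.606 -0.716  0.21 ] [ 0.526 -0.719  0.202]
top [170. 191.] 10567 [ 0.546 -0.047  0.076] [0.62  0.874 0.259] [0.58  0.372 0.123]
top [624. 246.] 4651 [ 0.2   -0.805  0.06 ] [ 0.62  -0.687  0.3  ] [ 0.425 -0.736  0.2  ]
top [590. 201.] 129 [ 0.527 -0.742  0.06 ] [ 0.586 -0.731  0.088] [ 0.556 -0.738  0.073]
top [424. 225.] 1173 [ 0.414 -0.341  0.06 ] [ 0.565 -0.194  0.189] [ 0.483 -0.265  0.1  ]
top [112. 231.] 350 [0.435 0.514 0.06 ] [0.521 0.582 0.096] [0.484 0.546 0.079]
top [159. 243.] 693 [0.388 0.367 0.06 ] [0.505 0.455 0.124] [0.451 0.406 0.096]
top [304. 246.] 265 [ 0.386 -0.     0.061] [0.491 0.073 0.111] [0.439 0.034 0.096]
top [355. 249.] 184 [ 0.411 -0.102  0.151] [ 0.44  -0.072  0.237] [ 0.425 -0.084  0.232]
top [204. 261.] 141 [0.392 0.265 0.06 ] [0.414 0.286 0.179] [0.403 0.272 0.169]
top [244. 261.] 57 [0.395 0.176 0.078] [0.411 0.191 0.13 ] [0.403 0.181 0.126]
```

View pics/m.png

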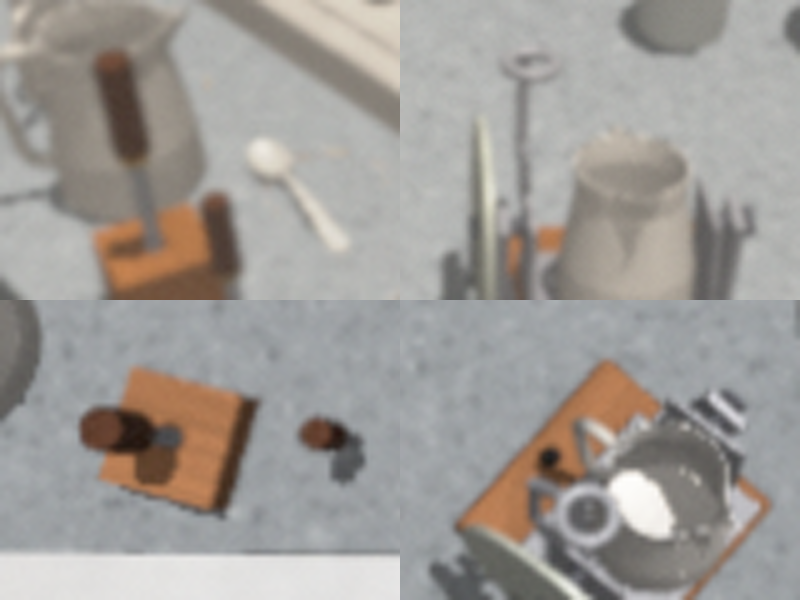

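The montage gives these pixels:
- **Handle top:** scene (202.4,172), top (200,260.6).
- **Rod at block:** scene (210.4,208.6), top (214,262.4).
- **Eyelet ring:** scene (362.3,246), top (417.6,222.6).

The foot's left and right corners are visible in the top view.

Run:
```python
from h import *
import pickle
S=pickle.load(open('scene.pkl','rb'));T=pickle.load(open('top.pkl','rb'))
print('htop',tri(S,(202.4,172),T,(200,260.6)))
print('hole',tri(S,(210.4,208.6),T,(214,262.4)))
print('eye',tri(S,(362.3,246),T,(417.6,222.6)))
a,b,c=[at_z(T,*p,0.02) for p in((391,225.4),(422,192.4),(454,221))]
print(a,b,c,np.degrees(np.arctan2(*(b-a)[1::-1])),np.degrees(np.arctan2(*(c-b)[1::-1])))
P=cloud(T); q=P[(P[...,2]>.164)&(P[...,0]>.4)&(P[...,1]<-.15)&(P[...,1]>-.4)]
q=q[q[:,2]<.25];print(len(q),q.mean(0),q.min(0),q.max(0))
q=P[220:270,190:215].reshape(-1,3);q=q[(q[:,2]>.165)];print(q.mean(0),q.min(0),q.max(0))
```

```text
htop (array([0.40289302, 0.27656251, 0.17289965]), np.float64(0.0017215587576214573))
hole (array([0.40197585, 0.27654105, 0.04567025]), np.float64(0.00037979822353256777))
eye (array([ 0.4886853 , -0.23652439,  0.18072805]), np.float64(7.770843362180788e-06))
[ 0.50125041 -0.19923898  0.02      ] [ 0.59275635 -0.28872809  0.02      ] [ 0.51208325 -0.37398297  0.02      ] -44.36158142343419 -133.4182894939051
346 [ 0.75560916 -0.18885809  0.19650818] [ 0.47291375 -0.24860102  0.1642114 ] [ 0.91319208 -0.15212792  0.24888532]
[0.40347783 0.27547205 0.17458552] [0.39411522 0.26539705 0.16551252] [0.41298239 0.28634542 0.17886181]
```

```bash
python3 -m jog '{"slide":[[0.04,-0.06,0.03],[0.08,-0.12,0.05],[0.12,-0.18,0.05],[0.16,-0.235,0.05],[0.2,-0.295,0.05],[0.2375,-0.3515,0.05],[0.2375,-0.3515,0.05],[0.2375,-0.3515,0.05],[0.2375,-0.3515,0.05]],"turn":[-0.1,-0.2,-0.3,-0.4,-0.51,-0.51,-0.51,-0.51,-0.51],"gripper":[0,0,0,0,0,0,0,0,0]}' 60
python3 - <<'E'
from h import *
c=grab('wrist');save(c,'w1.png')
P=cloud(c);m=(P[...,2]>.168)&(P[...,2]<.185)&(abs(P[...,0]-.4)<.05)&(abs(P[...,1]-.277)<.05)
q=P[m];print(len(q),q.mean(0),q.min(0),q.max(0),np.argwhere(m).mean(0))
E
```

```text
clock: 1.23
tool_pos: [0.4023, 0.2773, 0.2809]
orientation: [[-0.72, 0.694, -0.001], [0.694, 0.72, 0.0], [0.001, -0.001, -1.0]]
force: [-0.9, 0.5, -0.9]
opening: 0.085
finger_force: 0.0
528 [0.40309487 0.27761731 0.17620104] [0.39341418 0.26670606 0.16800906] [0.41429713 0.28742197 0.17872542] [198.95454545 324.00757576]
```

View pics/w1.png

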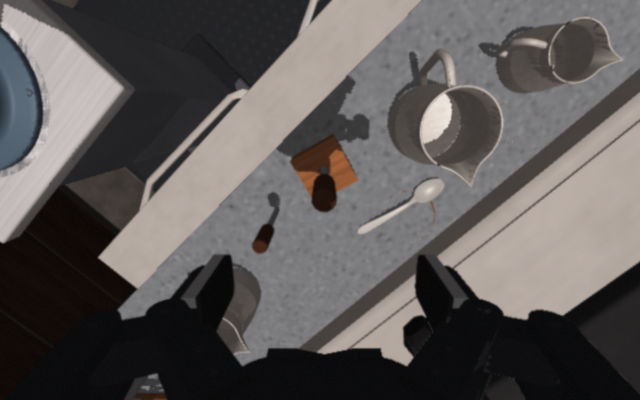

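The wrist view shows the handle at (324,195), standing in the block. The measured rod position is (0.403, 0.2775), top at about 0.177. Going down to grip it.

```bash
python3 -m jog '{"slide":[[0.001,0,-0.04],[0.001,0,-0.08],[0.001,0,-0.12],[0.001,0,-0.146],[0.001,0,-0.146],[0.001,0,-0.146],[0.001,0,-0.146],[0.001,0,-0.146],[0.001,0,-0.146],[0.001,0,-0.146],[0.001,0,-0.146],[0.001,0,-0.146],[0.001,0,-0.146],[0.001,0,-0.146]],"turn":[0,0,0,0,0,0,0,0,0,0,0,0,0,0],"gripper":[0,0,0,0,0,255,255,255,255,255,255,255,255,255]}' 60
```

```text
clock: 3.02
tool_pos: [0.4042, 0.2775, 0.136]
orientation: [[-0.72, 0.694, 0.001], [0.694, 0.72, 0.001], [-0.001, 0.001, -1.0]]
force: [-0.9, 1.2, 5.8]
opening: 0.0209
finger_force: 58.7
```

```bash
python3 -m jog '{"slide":[[0,0,0.03],[0,0,0.08],[0,0,0.14],[0,0,0.20],[0,0,0.25],[0.01,-0.06,0.25],[0.02,-0.12,0.25],[0.03,-0.18,0.25],[0.04,-0.24,0.25],[0.05,-0.30,0.25],[0.06,-0.36,0.25],[0.07,-0.42,0.25],[0.08,-0.48,0.25],[0.085,-0.514,0.24],[0.085,-0.514,0.21],[0.085,-0.514,0.21],[0.085,-0.514,0.21],[0.085,-0.514,0.21]],"turn":[0,0,0,0,0,0,0,0,0,0,0,0,0,0,0,0,0,0],"gripper":[255,255,255,255,255,255,255,255,255,255,255,255,255,255,255,255,255,255]}'
python3 - <<'E'
from h import *
import pickle
D={n:grab(n) for n in('wrist','scene','top')};pickle.dump(D,open('d.pkl','wb'))
W=D['wrist']
cr=lambda c,x,y,w,h:cv2.resize(c['img'][y:y+h,x:x+w,::-1],(400,300),interpolation=cv2.INTER_CUBIC)
cv2.imwrite('pics/m2.png',np.vstack([np.hstack([cv2.resize(W['img'][:,:,::-1],(400,300)),cr(W,240,150,160,120)]),np.hstack([cr(D['scene'],320,190,80,60),cr(D['top'],380,180,80,60)])]))
E
```

```text
clock: 5.28
tool_pos: [0.489, -0.2366, 0.3468]
orientation: [[-0.721, 0.693, 0.002], [0.693, 0.721, -0.001], [-0.002, 0.0, -1.0]]
force: [-0.1, 0.4, -1.1]
opening: 0.021
finger_force: 59.3
```

View pics/m2.png

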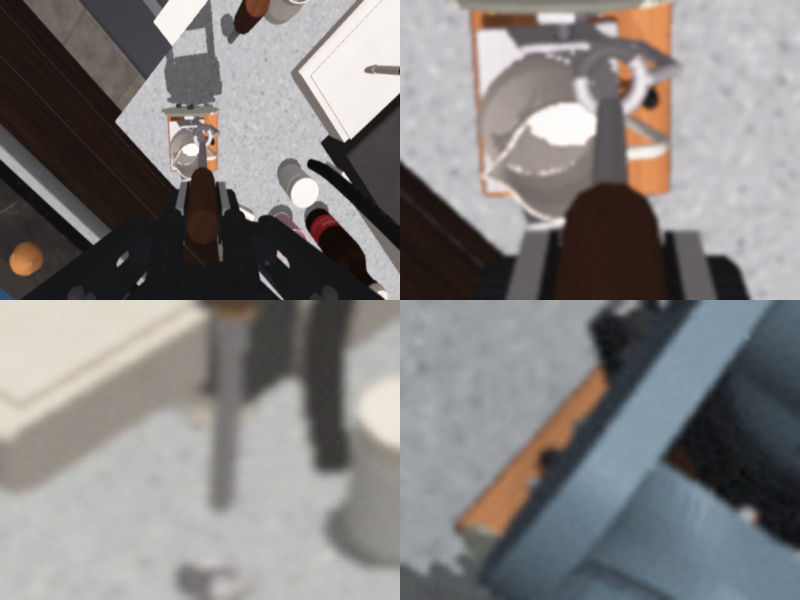

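In the montage, the wrist view has the tip over the eyelet, with the ring near (324,181). The scene view has the tip at (364,231.6), above the ring. I'll zoom in to fine-tune.

Run:
```python
from h import *
import pickle
D=pickle.load(open('d.pkl','rb'))
cr=lambda c,x,y,w,h:cv2.resize(c['img'][y:y+h,x:x+w,::-1],(400,400),interpolation=cv2.INTER_CUBIC)
cv2.imwrite('pics/m3.png',np.hstack([cr(D['wrist'],300,155,50,50),cr(D['scene'],340,210,50,50)]))
```

```text
(no output)
```

View pics/m3.png

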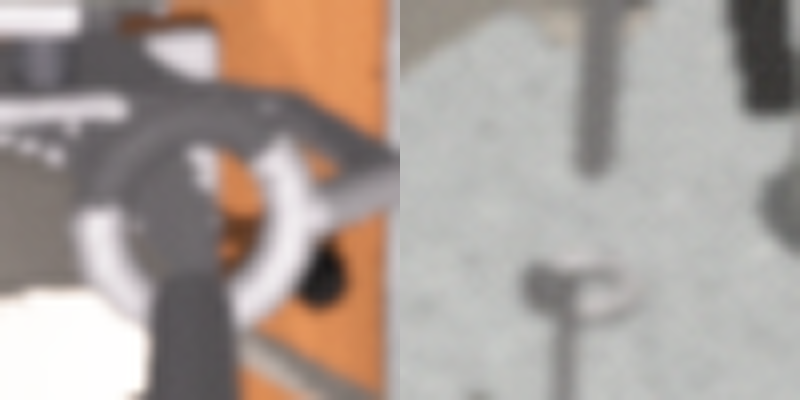

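Run:
```python
from h import *
import pickle
D=pickle.load(open('d.pkl','rb'));S=pickle.load(open('scene.pkl','rb'));T=pickle.load(open('top.pkl','rb'))
W=D['wrist'];s=D['scene']
print(W['t'],'tool',W['s']['tool_pos'])
print('eye SW',tri(s,(362.5,245.75),W,(324.4,181.6)));print('eye ST',tri(S,(362.5,245.75),T,(417.6,222.6)),'TW',tri(T,(417.6,222.6),W,(324.4,181.6)))
print('tip',tri(s,(364.2,230),W,(323.7,194)))
for z in(.178,.182):print(at_z(W,324.4,181.6,z),at_z(s,362.5,245.75,z),at_z(T,417.6,222.6,z))
for z in(.218,.226):print('tip',at_z(W,323.7,194,z),at_z(s,364.2,230,z))
P=cloud(W);print(np.c_[P[170:195:3,324]].round(3).tolist())
```

```text
[ 0.43737461 -0.18597327  0.49037026] tool [ 0.48902478 -0.23662049  0.3467998 ]
eye SW (array([ 0.4901376 , -0.23593767,  0.18011743]), np.float64(0.00016774347810611184))
eye ST (array([ 0.48882391, -0.23657211,  0.18128676]), np.float64(0.0005182336095973698)) TW (array([ 0.48688872, -0.23291221,  0.19780977]), np.float64(0.0007380957788682519))
tip (array([ 0.49045302, -0.2371963 ,  0.22357889]), np.float64(0.00021418222498845264))
[ 0.49056503 -0.23633333  0.178     ] [ 0.49184466 -0.23446884  0.178     ] [ 0.48902354 -0.23714142  0.178     ]
[ 0.48988391 -0.23568845  0.182     ] [ 0.48846926 -0.23717121  0.182     ] [ 0.48853208 -0.23624046  0.182     ]
tip [ 0.49165192 -0.23833774  0.218     ] [ 0.49547241 -0.23306584  0.218     ]
tip [ 0.4900577 -0.2367997  0.226    ] [ 0.4881204  -0.23892778  0.226     ]
[[0.48, -0.227, 0.188], [0.483, -0.229, 0.186], [0.509, -0.254, 0.032], [0.512, -0.257, 0.032], [0.515, -0.261, 0.033], [0.519, -0.264, 0.033], [0.522, -0.267, 0.032], [0.487, -0.233, 0.235], [0.487, -0.233, 0.243]]
```

```bash
python3 -m jog '{"slide":[[-0.001,0.001,-0.01],[-0.001,0.001,-0.02],[-0.001,0.001,-0.03],[-0.001,0.001,-0.036],[-0.001,0.001,-0.042],[-0.001,0.001,-0.048],[-0.001,0.001,-0.048],[-0.001,0.001,-0.048]],"turn":[0,0,0,0,0,0,0,0],"gripper":[255,255,255,255,255,255,255,255]}'
```

```text
clock: 6.42
tool_pos: [0.4877, -0.2359, 0.2976]
orientation: [[-0.72, 0.694, 0.0], [0.694, 0.72, -0.0], [-0.001, 0.0, -1.0]]
force: [-0.3, -0.2, -0.9]
opening: 0.0204
finger_force: 59.3
```

The rod is inside the ring with no contact force. The dial isn't readable from here, so I'll work out a wrist viewpoint for reading the mark.

Run:
```python
from h import *
import pickle
W=pickle.load(open('d.pkl','rb'))['wrist'];tp=np.array(W['s']['tool_pos'])
K=np.array(W['camera_matrix']);print(K[0,0],W['distortion'])
ey=np.array([.4890,-.2365]);sx=np.array([.72,-.695]);sy=np.array([.695,.72])
# rocker -0.25: eyelet offset +y by 100*sin(.25)
piv=ey+.05*sx-sy*.0247; d0=piv-.064*sx; print('pivot',piv)
def uv(p,cam,R):
    q=R.T@(np.array(p)-cam); return (K[0,0]*q[0]/-q[2]+K[0,2]).round(),(K[1,1]*-q[1]/-q[2]+K[1,2]).round(),(-q[2]).round(3)
for t,a in [((.36,-.236,.20),0),((.36,-.236,.2),-.4),((.36,-.236,.25),-.4),((.40,-.14,.38),0),((.34,-.2,.2),-.3),((.37,-.28,.2),-.6)]:
    Z=cv2.Rodrigues(np.array([0,0,a]))[0]
    cam=np.array(t)+Z@(W['t']-tp);R=Z@W['R']
    print(t,a,cam.round(3),[uv([*d0,z],cam,R) for z in(.145,.085,.03)], 'front',-(cam[:2]-d0)@sx,'lat',(cam[:2]-d0)@sy)
```

```text
310.94189056984607 [-0.02013353  0.          0.          0.          0.        ]
pivot [ 0.5078335 -0.289034 ]Traceback (most recent call last):
  File "<stdin>", line 11, in <module>
cv2.error: OpenCV(4.12.0) /io/opencv/modules/calib3d/src/calibration_base.cpp:151: error: (-210:Unsupported format or combination of formats) The matrices must have 32f or 64f data type in function 'Rodrigues'
```

Run:
```python
from h import *
import pickle
W=pickle.load(open('d.pkl','rb'))['wrist'];tp=np.array(W['s']['tool_pos'])
K=np.array(W['camera_matrix'])
ey=np.array([.4890,-.2365]);sx=np.array([.72,-.695]);sy=np.array([.695,.72])
piv=ey+.05*sx-sy*.0247; d0=piv-.064*sx
def uv(p,cam,R):
    q=R.T@(np.array(p)-cam); return [int(K[0,0]*q[0]/-q[2]+K[0,2]),int(K[1,1]*-q[1]/-q[2]+K[1,2]),float((-q[2]).round(3))]
for t,a in [((.36,-.236,.20),0),((.36,-.236,.2),-.4),((.36,-.236,.25),-.4),((.40,-.14,.38),0),((.34,-.2,.2),-.3),((.37,-.28,.2),-.6)]:
    Z=cv2.Rodrigues(np.array([0,0,float(a)]))[0]
    cam=np.array(t)+Z@(W['t']-tp);R=Z@W['R']
    print(t,a,cam.round(3),[uv([*d0,z],cam,R) for z in(.145,.085,.03)], 'front',-(cam[:2]-d0)@sx,'lat',(cam[:2]-d0)@sy)
```

```text
(0.36, -0.236, 0.2) 0 [ 0.308 -0.185  0.344] [[408, 317, 0.234], [391, 276, 0.291], [381, 250, 0.344]] front 0.15159548351616095 lat -0.06399067242552287
(0.36, -0.236, 0.2) -0.4 [ 0.332 -0.169  0.344] [[447, 281, 0.225], [422, 245, 0.282], [406, 224, 0.335]] front 0.14565962230804907 lat -0.03584640991487295
(0.36, -0.236, 0.25) -0.4 [ 0.332 -0.169  0.394] [[425, 250, 0.273], [408, 225, 0.33], [396, 209, 0.383]] front 0.14565962230804907 lat -0.03584640991487295
(0.4, -0.14, 0.38) 0 [ 0.348 -0.089  0.524] [[298, 254, 0.417], [301, 236, 0.475], [304, 223, 0.527]] front 0.1895154835161609 lat 0.032929327574477134
(0.34, -0.2, 0.2) -0.3 [ 0.306 -0.136  0.344] [[433, 338, 0.239], [412, 293, 0.297], [398, 265, 0.349]] front 0.1876141948231603 lat -0.030603994700310038
(0.37, -0.28, 0.2) -0.6 [ 0.356 -0.209  0.344] [[468, 196, 0.206], [437, 176, 0.264], [418, 165, 0.317]] front 0.10085053460766533 lat -0.047946777355497384
```

```bash
python3 -m jog '{"slide":[[0,0,0.03],[0,0,0.06],[0,0,0.085],[-0.04,0,0.085],[-0.085,0,0.085],[-0.128,0,0.085],[-0.128,0,0.03],[-0.128,0,-0.03],[-0.128,0,-0.097],[-0.128,0,-0.097],[-0.128,0,-0.097],[-0.128,0,-0.097]],"turn":[0,0,0,-0.1,-0.2,-0.3,-0.4,-0.4,-0.4,-0.4,-0.4,-0.4],"gripper":[255,255,255,255,255,255,255,255,255,255,255,255]}'
python3 - <<'E'
from h import *
import pickle
W=grab('wrist');pickle.dump(W,open('w2.pkl','wb'))
save(W,'dial.png',(350,150,550,300),4)
E
```

```text
clock: 7.92
tool_pos: [0.3611, -0.2374, 0.2038]
orientation: [[-0.393, 0.919, 0.004], [0.919, 0.393, -0.005], [-0.006, 0.002, -1.0]]
force: [-0.4, 0.8, -1.1]
opening: 0.0206
finger_force: 59.4
```

View pics/dial.png

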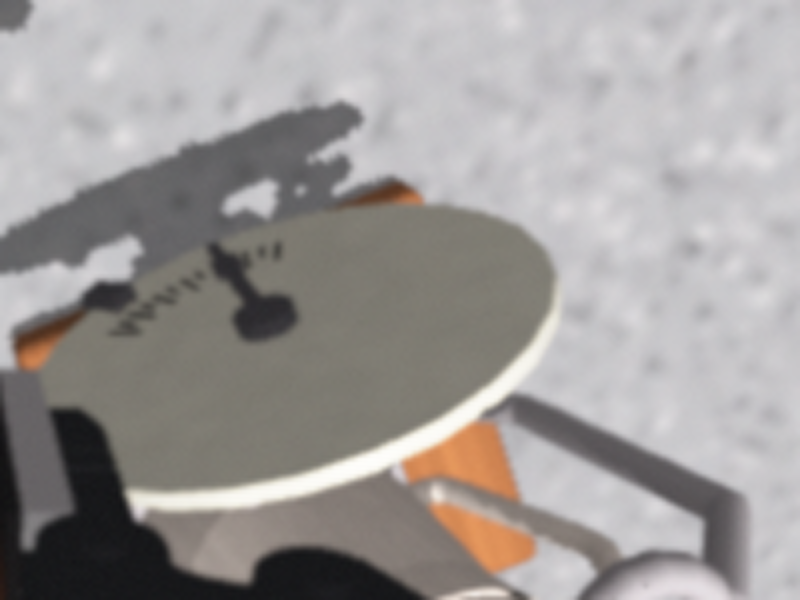

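The dial crop (×4, offset (350,150)) shows the pointer hub at (265,317), the pointer tip at (215,247) and the mark clip at (108,295). I'll project these onto the dial plane.

Run:
```python
from h import *
import pickle
W=pickle.load(open('w2.pkl','rb'));P=cloud(W)
px=lambda a,b:(350+a/4-.375,150+b/4-.375)
poly=np.array([px(*p) for p in((330,250),(520,260),(520,320),(400,420),(200,450),(110,400),(180,340))],int)
m=np.zeros(P.shape[:2],np.uint8);cv2.fillPoly(m,[poly],1)
q=P[m>0];q=q[~np.isnan(q[:,0])];c=q.mean(0);n=np.linalg.svd(q-c)[2][2];n*=np.sign(n[0])
print('n',n,'res',np.std((q-c)@n),'yaw',np.degrees(np.arctan2(n[1],n[0])))
n[2]=0;n/=np.linalg.norm(n);Y=np.array([-n[1],n[0],0])
def pl(u,v,off=0):
    d=ray(W,u,v);X=W['t']+d*(((c-n*off-W['t'])@n)/(d@n));return np.array([X@Y,X[2]]),X
# dial edge
D=abs((P-c)@n)
mm=(D<.004)&(np.nan_to_num(P[...,2])>.02)
k,l,st,ce=cv2.connectedComponentsWithStats(mm.astype(np.uint8));i=l[poly[0][1]+8,poly[0][0]]
cn=cv2.findContours((l==i).astype(np.uint8),cv2.RETR_EXTERNAL,cv2.CHAIN_APPROX_NONE)[0][0][:,0]
# hand-read rim points on front face
rim=[pl(*px(*p))[0] for p in((557,280),(530,350),(460,415),(350,465),(250,487),(150,490),(480,215),(400,205),(530,240))]
A=np.array(rim);s=np.linalg.lstsq(np.c_[2*A,np.ones(len(A))],(A**2).sum(1),rcond=None)[0]
ctr=s[:2];print('circle',ctr,np.sqrt(s[2]+ctr@ctr),'x along n',c@n)
ctr_z=np.array([ctr[0],.085])
for nm,p,offs in(('hub',(265,317),(0,.004,.008)),('tip',(215,247),(0,.004,.008)),('mark mid',(108,295),(0,.003)),('mark inner',(118,303),(0,.003))):
    for o in offs:
        a,X=pl(*px(*p),o);r=a-ctr_z;print(nm,o,a.round(4),'r',np.hypot(*r).round(4),'ang',np.arctan2(r[0],-r[1]).round(3))
print('eyelet y',np.array([.489,-.2362,0])@Y)
```

```text
n [ 0.72694428 -0.68661546 -0.010546  ] res 0.0009741026169901371 yaw -43.36579634052336
circle [0.14022968 0.08839523] 0.05848641944404168 x along n 0.492091479795452
hub 0 [0.1406 0.0804] r 0.0046 ang 0.089
hub 0.004 [0.1396 0.0884] r 0.0035 ang -2.952
hub 0.008 [0.1385 0.0964] r 0.0115 ang -2.992
tip 0 [0.1412 0.0311] r 0.0539 ang 0.019
tip 0.004 [0.1402 0.0406] r 0.0444 ang -0.002
tip 0.008 [0.1391 0.05  ] r 0.035 ang -0.033
mark mid 0 [0.1099 0.0345] r 0.0589 ang -0.541
mark mid 0.003 [0.1098 0.0415] r 0.0531 ang -0.611
mark inner 0 [0.1114 0.0419] r 0.0519 ang -0.589
mark inner 0.003 [0.1113 0.0488] r 0.0464 ang -0.674
eyelet y 0.16405984528765616
```

```bash
python3 -m jog '{"slide":[[0,0,0.05],[0,0,0.11],[0,0,0.165],[0,0,0.182],[0.04,0,0.182],[0.09,0,0.182],[0.128,0,0.182],[0.128,0,0.165],[0.128,0,0.150],[0.128,0,0.150],[0.128,0,0.140],[0.128,0,0.130],[0.128,0,0.120],[0.128,0,0.110],[0.128,0,0.100],[0.128,0,0.090],[0.128,0,0.079],[0.128,0,0.079],[0.128,0,0.079]],"turn":[0,0,0,0,0.1,0.2,0.3,0.4,0.4,0.4,0.4,0.4,0.4,0.4,0.4,0.4,0.4,0.4,0.4],"gripper":[255,255,255,255,255,255,255,255,255,255,255,255,255,255,255,255,255,255,255]}'
```

```text
clock: 10.35
tool_pos: [0.4877, -0.2359, 0.2796]
orientation: [[-0.72, 0.694, 0.0], [0.694, 0.72, -0.0], [-0.001, 0.0, -1.0]]
force: [0.3, -0.2, -0.5]
opening: 0.0207
finger_force: 59.5
```

```bash
python3 -m jog '{"slide":[[-0.0035,-0.0035,0],[-0.007,-0.007,0],[-0.0105,-0.011,0],[-0.014,-0.0145,0],[-0.0175,-0.018,0],[-0.021,-0.022,0],[-0.0245,-0.0255,0],[-0.028,-0.029,0],[-0.031,-0.0325,0],[-0.0345,-0.036,0],[-0.038,-0.040,0],[-0.038,-0.040,0],[-0.038,-0.040,0],[-0.038,-0.040,0],[-0.038,-0.040,0],[-0.038,-0.040,0],[-0.038,-0.040,0],[-0.038,-0.040,0],[-0.038,-0.040,0]],"turn":[0,0,0,0,0,0,0,0,0,0,0,0,0,0,0,0,0,0,0],"gripper":[255,255,255,255,255,255,255,255,255,255,255,255,255,255,255,255,255,255,255]}'
python3 - <<'E'
from h import *
import pickle
W=grab('wrist');pickle.dump(W,open('w3.pkl','wb'))
im=W['img'][:,:,::-1]
a=cv2.resize(im[90:240,220:420],(800,600),interpolation=cv2.INTER_CUBIC)
cv2.imwrite('pics/w3.png',a)
E
```

```text
clock: 12.72
tool_pos: [0.4496, -0.2758, 0.2793]
orientation: [[-0.72, 0.694, 0.0], [0.694, 0.72, -0.0], [-0.0, -0.0, -1.0]]
force: [1.7, 0.6, 0.1]
opening: 0.0203
finger_force: 59.3
```

View pics/w3.png

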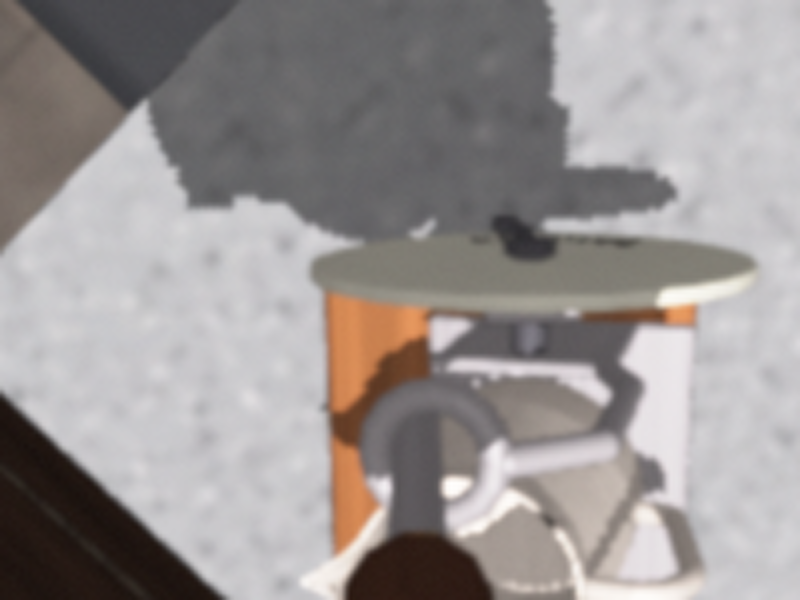

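The wrist view has the ring leaning to the left with the rod at (415,450), the hub at (530,245), and a dark blob (pointer tip and/or clip) at (505,222). I'll zoom in here together with the earlier mark view.

Run:
```python
from h import *
import pickle
W=pickle.load(open('w3.pkl','rb'))['img'];V=pickle.load(open('w2.pkl','rb'))['img']
g=lambda im,x,y:cv2.convertScaleAbs(cv2.resize(im[y:y+30,x:x+50,::-1],(800,300) if 0 else (500,300),interpolation=cv2.INTER_CUBIC),alpha=1.3)
cv2.imwrite('pics/z.png',np.vstack([g(W,325,132),g(V,368,205)]))
```

```text
(no output)
```

View pics/z.png

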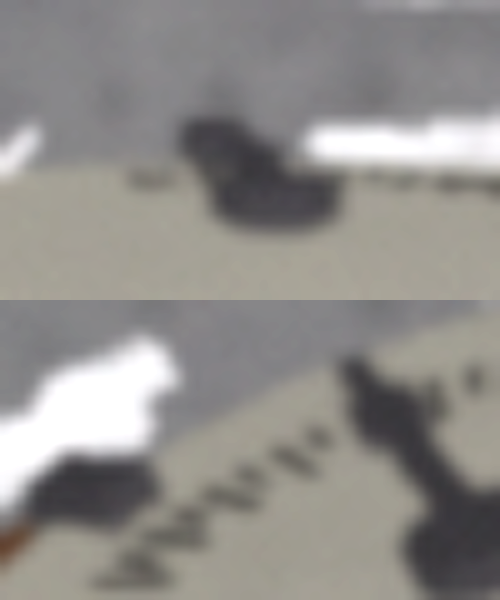

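Run:
```python
from h import *
import pickle
yaw=np.radians(-43.5);n=np.array([np.cos(yaw),np.sin(yaw),0]);Y=np.array([-n[1],n[0],0])
V=pickle.load(open('w2.pkl','rb'));W=pickle.load(open('w3.pkl','rb'))
for nm,c,x0,y0 in(('w2',V,368,205),('w3',W,325,132)):
    P=cloud(c);g=c['img'].max(2)[y0:y0+30,x0:x0+50]
    m=(g<85).astype(np.uint8);k,l,st,ce=cv2.connectedComponentsWithStats(m)
    for i in range(1,k):
        if st[i,4]>12:
            q=P[y0:y0+30,x0:x0+50][l==i];s=np.c_[q@n,q@Y,q[:,2]]
            print(nm,st[i],'med',np.nanmedian(s,0).round(4),'p5',np.nanpercentile(s,5,0).round(4),'p95',np.nanpercentile(s,95,0).round(4))
            if nm=='w3' or st[i,0]<20:
                for a in np.argwhere(l==i)[::4 if nm=='w2' else 5]: print(a[::-1],s[(np.argwhere(l==i)==a).all(1)][0].round(4))
    if nm=='w3':
        K=np.array(c['camera_matrix'])
        for lab,off,yy,z in(('axle',.012,.1402,.085),('tip',.004,.1402,.037),('tip6',.008,.1402,.037)):
            X=n*(0.4921-off)+Y*yy; X[2]=z
            q=c['R'].T@(X-c['t']);print(lab,K[0,0]*q[0]/-q[2]+K[0,2]-x0,K[1,1]*q[1]/q[2]+K[1,2]-y0)
```

```text
w2 [ 34   6  16  24 177] med [0.4874 0.1398 0.0777] p5 [0.4867 0.1351 0.0438] p95 [0.4913 0.1436 0.0929]
w2 [ 0 16 16  9 81] med [0.4887 0.1104 0.0429] p5 [0.4873 0.1016 0.0059] p95 [0.5057 0.1162 0.0474]
[ 6 16] [0.4875 0.1094 0.0361]
[10 16] [0.4874 0.1132 0.0402]
[14 16] [0.4878 0.117  0.0434]
[ 8 17] [0.4873 0.1109 0.0412]
[12 17] [0.4869 0.1146 0.046 ]
[ 5 18] [0.4877 0.1076 0.0396]
[ 9 18] [0.4873 0.1114 0.0446]
[13 18] [0.488  0.1152 0.0467]
[ 4 19] [0.4879 0.1062 0.0407]
[ 8 19] [0.4876 0.11   0.0453]
[12 19] [0.4881 0.1138 0.0479]
[ 2 20] [0.5044 0.1036 0.0021]
[ 6 20] [0.4898 0.1078 0.0408]
[10 20] [0.4884 0.1115 0.0478]
[14 20] [0.4912 0.1154 0.0452]
[ 5 21] [0.4907 0.1064 0.0402]
[ 9 21] [0.4903 0.1102 0.0448]
[ 1 22] [0.5062 0.1016 0.0025]
[ 8 22] [0.4914 0.1089 0.0438]
[ 0 23] [0.5054 0.1001 0.006 ]
[ 1 24] [0.5059 0.1008 0.0088]
w3 [ 18  11  16  12 120] med [0.4886 0.1398 0.0808] p5 [0.487  0.1351 0.0261] p95 [0.492  0.1456 0.0934]
[21 11] [0.489  0.1399 0.0013]
[20 12] [0.4872 0.1367 0.0296]
[18 13] [0.4888 0.1344 0.0263]
[23 13] [0.4874 0.1398 0.0387]
[20 14] [0.4886 0.1362 0.0386]
[25 14] [0.4876 0.1416 0.0478]
[20 15] [0.4898 0.1362 0.0389]
[25 15] [0.4876 0.1408 0.0577]
[20 16] [0.4911 0.1362 0.0388]
[25 16] [0.4876 0.14   0.0669]
[21 17] [0.4923 0.1374 0.039 ]
[26 17] [0.4872 0.1401 0.0797]
[31 17] [0.4871 0.1455 0.0808]
[24 18] [0.4871 0.1372 0.0887]
[29 18] [0.4871 0.1425 0.089 ]
[21 19] [0.4921 0.1361 0.0588]
[26 19] [0.4877 0.139  0.0924]
[31 19] [0.4879 0.1445 0.0911]
[23 20] [0.4889 0.1359 0.0914]
[28 20] [0.4885 0.141  0.0939]
[33 20] [0.4891 0.1467 0.0902]
[26 21] [0.4897 0.139  0.093 ]
[31 21] [0.4899 0.1444 0.0922]
[27 22] [0.4908 0.1401 0.0927]
axle 26.65972259641859 10.96432488095897
tip 23.207222373376396 13.347482809759896
tip6 23.25974836746866 10.054437667070317
```

```bash
python3 -m jog '{"slide":[[-0.001,-0.001,0],[-0.002,-0.002,0],[-0.003,-0.003,0],[-0.003,-0.003,0],[-0.003,-0.003,0],[-0.003,-0.003,0],[-0.003,-0.003,0],[-0.003,-0.003,0],[-0.003,-0.003,0],[-0.003,-0.003,0],[-0.003,-0.003,0],[-0.003,-0.003,0],[-0.003,-0.003,0],[-0.003,-0.003,0],[-0.003,-0.003,0],[-0.003,-0.003,0],[-0.003,-0.003,0],[-0.003,-0.003,0],[-0.003,-0.003,0]],"turn":[0,0,0,0,0,0,0,0,0,0,0,0,0,0,0,0,0,0,0],"gripper":[255,255,255,255,255,255,255,255,255,255,255,255,255,255,255,255,255,255,255]}'
python3 - <<'E'
from h import *
import pickle
yaw=np.radians(-43.5);n=np.array([np.cos(yaw),np.sin(yaw),0]);Y=np.array([-n[1],n[0],0])
for nm,c in(('w3',pickle.load(open('w3.pkl','rb'))),('now',grab('wrist'))):
    P=cloud(c);s=np.stack([P@n,P@Y,P[...,2]],-1)
    m=(s[...,0]>.484)&(s[...,0]<.4955)&(abs(s[...,1]-.14)<.02)&(s[...,2]<.06)&(s[...,2]>.015)
    ij=np.argwhere(m);lo=ij.min(0);hi=ij.max(0)
    for r in range(lo[0],hi[0]+1):
        print(nm,r,[(int(j),int(round(s[r,j,1]*1e4)),int(round(s[r,j,2]*1e3)),int(c['img'][r,j].max())) for j in range(lo[1],hi[1]+1) if m[r,j]])
    print(nm,c['s']['force'])
pickle.dump(c,open('w4.pkl','wb'));save(c,'w4.png',(320,120,370,158),16)
E
```

```text
clock: 15.15
tool_pos: [0.4466, -0.2788, 0.2793]
orientation: [[-0.72, 0.694, 0.0], [0.694, 0.72, -0.0], [-0.0, -0.0, -1.0]]
force: [2.8, 0.7, -2.8]
opening: 0.0208
finger_force: 59.3
w3 144 [(344, 1355, 29, 64), (345, 1367, 30, 60), (346, 1380, 30, 60), (347, 1392, 30, 61), (348, 1404, 30, 66), (349, 1416, 31, 79)]
w3 145 [(343, 1344, 26, 69), (344, 1351, 36, 56), (345, 1361, 40, 55), (346, 1373, 40, 56), (347, 1386, 39, 55), (348, 1398, 39, 56), (349, 1410, 39, 64), (350, 1424, 37, 78)]
w3 146 [(343, 1345, 26, 68), (344, 1350, 38, 57), (345, 1362, 39, 58), (346, 1374, 38, 58), (347, 1387, 38, 54), (348, 1399, 38, 52), (349, 1403, 48, 53), (350, 1416, 48, 60), (351, 1428, 48, 70)]
w3 147 [(343, 1345, 26, 78), (344, 1350, 37, 64), (345, 1362, 39, 59), (346, 1374, 39, 56), (347, 1379, 49, 54), (348, 1384, 58, 53), (349, 1397, 56, 49), (350, 1408, 58, 50), (351, 1419, 58, 53), (352, 1429, 59, 62), (353, 1442, 59, 84)]
w3 148 [(339, 1293, 29, 109), (340, 1305, 30, 109), (341, 1317, 31, 105), (342, 1330, 30, 105), (343, 1343, 29, 99), (344, 1351, 36, 81), (345, 1362, 39, 63), (346, 1375,
[... 3583 characters left out ...]
1325, 49, 108), (347, 1338, 47, 112), (348, 1350, 48, 115), (349, 1362, 48, 101), (350, 1373, 49, 73), (364, 1537, 52, 107), (365, 1550, 51, 120), (366, 1562, 51, 119), (367, 1576, 50, 107), (368, 1585, 51, 99), (369, 1594, 54, 96)]
now 151 [(336, 1203, 56, 127), (337, 1214, 56, 127), (338, 1226, 55, 128), (339, 1238, 55, 127), (340, 1250, 55, 127), (341, 1261, 57, 127), (342, 1273, 56, 125), (343, 1284, 58, 121), (344, 1296, 58, 118), (345, 1309, 56, 120), (346, 1319, 58, 122), (347, 1332, 57, 123), (348, 1343, 57, 120), (349, 1355, 57, 105), (350, 1366, 57, 75), (364, 1527, 60, 120), (365, 1539, 60, 125), (366, 1551, 59, 125), (367, 1563, 59, 122)]
now [ 2.75050371  0.70087052 -2.75042748]
```

View pics/w4.png

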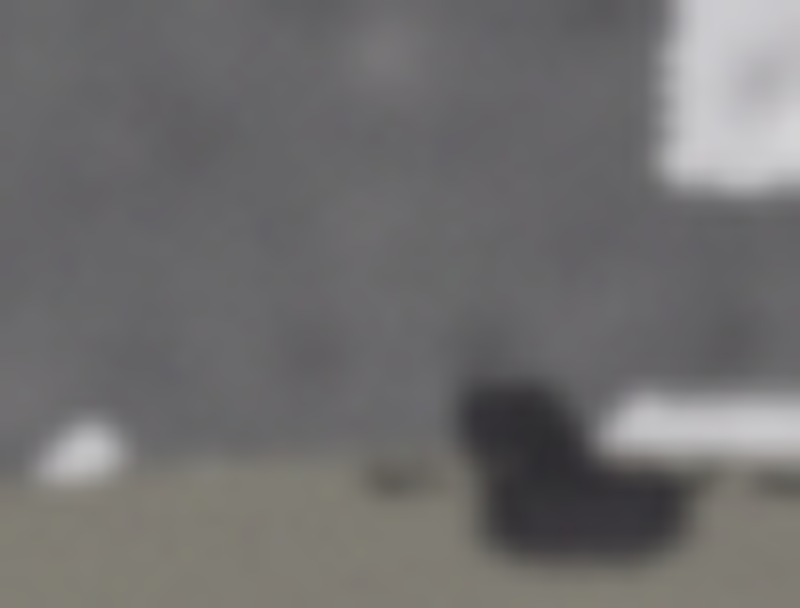

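The last crop shows the clip and pointer tip merged at (520,425). By depth, the clip runs y 0.1367–0.1445 (centre 0.1406) and the pointer hangs at 0.140. That is about 0.5 mm off, and everything is still, so I'm handing in.

```bash
python3 -c "
from cell import robot
print(robot.finish_job())"
```

```text
the job is handed in; nothing more can be done
None
```

I handed the job in with the rod gripped about 28 mm through the eyelet and the pointer measured about 0.5 mm from the mark's middle (limit 4 mm), after about 15 s of the 58 s; the hand-in returned no verdict.

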